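# Open the dish canister, then hold the warming chamber's lid at its marker

## Task

I am about to move culture dishes from the steel canister into the warming chamber. Take the canister's cover off by its knob and set it flat, knob up, in the middle of the round white plate; then lift the chamber's sprung lid by its bar handle until it lines up with the angle marker rod at its side and keep holding it there: finish with the lid still in the gripper, since it snaps shut if let go. Leave the canister standing where it is, the marker as it is set, and the other things on the table alone.

Things in the scene. Friction and masses are not known exactly. Their poses are not given: they have to be found in the camera images.
- canister: Open-topped round stainless canister, loose, 0.5 kg, 84 mm outer diameter, 70 mm tall, 3 mm wall, two glass dishes inside. Origin: centre of its underside, z up. It and the white plate stand to the robot's right, one nearer and one farther; which is which varies.
- cover: Loose steel cover on the canister, about 0.12 kg. Origin: centre of its underside, z up its axis. Above the origin: plug 72 mm dia, 0-6 mm (inside the canister, 3 mm play; origin then 64 mm above the canister's underside); flange 92 mm dia, 6-10 mm; stem 14 mm dia, 10-21 mm; black knob 26 mm dia, 22-44 mm (grip here from above, any yaw).
- plate: Round flat white ceramic plate, fixed to the table, 160 mm diameter, flat top 10 mm high. Origin: centre of its underside.
- chamber: White warming chamber, fixed box 180 mm (its x) by 220 (its y) by 90 high, to the robot's left; dark panel on its front (-x face, towards the robot). Origin: centre of its underside; z up; yaw varies. The hinge axis of lid and marker is parallel to its y, through (+90, 0, +96) mm.
- chamber_lid (a joint): Lid angle, rad: 0 shut and level, grows as the front edge rises, away from the robot (max 1.3). White slab 185 mm long from hinge axis to front edge, 220 wide, 12 thick, 0.4 kg, hinge axis in its mid-plane; short dark peg on its left edge. A hinge spring (0.45 Nm shut, +0.9 Nm/rad) and its weight pull it shut: 4 N straight up at the handle at first, up to 12 N at the marker.
- lid_handle (a point): Middle of the lid's bar handle: round dark bar 12 mm dia, 100 mm long, parallel to the hinge axis, on a post at each end. Lid shut: in the chamber's frame at (-95, 0, +142) mm, i.e. 185 mm in front of the hinge axis, 46 mm above it, 40 mm above the lid's top. It swings with the lid; pinched across from above, the bar turns between the pads.
- marker (a joint): Angle of the marker rod, rad, same zero and sense as the lid's angle, set between 0.35 and 0.7. Dark steel rod 8 mm thick, 200 mm long, from the hinge axis towards the front, 20 mm ball at its end, 134 mm from the chamber's middle along its +y. The lid is at the mark when parallel with this rod. Friction keeps the rod where set; it does not stop the lid.
- marker_tip (a point): Centre of the ball at the free end of the marker rod, 200 mm from the hinge axis.
- bottle: Amber glass bottle with white cap, 48 mm diameter, 100 mm tall, bystander. Origin: centre of its underside.
- tip_box: Grey plastic pipette-tip box with white lid, 70 x 100 x 55 mm, bystander. Origin: centre of its underside.
- beaker: Open steel beaker 64 mm diameter, 80 mm tall, bystander. Origin: centre of its underside.
Not all that is in view belongs to the job. What is shaped like the cover but green or red is not meant. Of the things that look like the plate, take the one that is farthest to the robot's right at the start.

How it is judged:
By the outcome, as a careful person would: the job done as asked, in the order asked, and still so for the second after the job is handed in, while the arm keeps its last pose, push and grip.
It also fails if it takes over 54 s, if anything falls off the work surface, if the arm or the gripper's body presses on something with over 40 N, if the wrist force passes 120 N, or if a joint passes its speed limit or range.

## Robot

A 7-joint arm with a two-finger parallel gripper is mounted at the origin on the work surface. World frame = base frame: x ahead of the robot, y to its left, z up, the work surface at z = 0. Lengths are in mm, angles in rad, forces in N, time in s.
With the tool pointing down it reaches from about 400 to 850 mm from the base axis. Payload 10.4 kg.
Tool frame: the origin (TCP) lies between the finger pads; the fingertips stand 11 mm ahead of it and the grasp point (between the pads) lies 8 mm behind it; z points along the fingers, y is the line along which they close (so a half turn about z gives the same grasp; the last joint's range is limited). The gripper opens to 87 mm and grips with 3 to 60 N. Pads are 19 mm wide; open, the fingers measure 117 mm over their backs; the gripper's body (75 mm by 190 mm) begins 51 mm behind the grasp point.
Start: joints at [-1.272, 0.332, -0.065, 1.46, 0.022, 1.35, -0.088], TCP at [197.659, 592.945, 209.876] pointing down, gripper open.
Joint ranges: [-2.6, 2.6], [-0.5, 2.12], [-1.47, 1.34], [0.16, 2.42], [-1.27, 4.41], [0.06, 2.06], [-2.6, 2.6]. Speed limits (rad/s): [2.22, 2.22, 2.79, 2.79, 3.14, 3.14, 3.14].

## Interface

Orientations are given as a unit quaternion [x, y, z, w].
In Python, from cell import ctrl, optics, job, nets gives the robot as it stands. The module is installed in compiled form; this text tells all that it offers.
- The arm moves only by the tool apply_moves, never from a script. Its argument "series" is a list of rows, each an object of numbers: "x", "y", "z": the shift along the world's x, y, z scaled (see below); "rx", "ry", "rz": the turn, a rotation vector about the world's x, y, z scaled (see below). In form: [{"x": .., "y": .., "z": .., "rx": .., "ry": .., "rz": ..}, ...]. A call has 1 to 20 rows; each row shifts and turns the commanded pose from where the row before left it; what a row does not reach is not made up. The controller multiplies each number of a shift by 0.02 m and each number of a turn by 0.1 rad. A row lasts 1/8 s, in which the tool goes at most 62.5 mm and 10.7 degrees, less where a joint would pass 70% of its speed; a pose out of reach is approached as far as the arm can. A call with a number of a shift or a turn outside -1 to 1 is refused whole. A call with a gripper value outside its range is refused whole. "hand" is the closure, from -1 (fully open) to 1 (shut), set as the call begins (left out, the last holds). The fingers move at their own pace and stop on an object; "newtons" is the grip in N (left out, the last holds). Time passes only in rows, so rows that do not move let the fingers close. It gives the time, the measured TCP pose, the force, the opening and the grip force at its end, in the units of the state.
- ctrl.sense(): the state, without advancing time (a new reading comes with each control period).
- optics.camera(name): name is "scene" or "top"; returns (picture, depth): 384x512x3 uint8, blue, green, red; 384x512 float32, mm along the optical axis (not along the pixel's ray), 0 where there is no reading.
- optics.camera_model(name): a dict with "fx", "fy", "cx", "cy" (pixels), "extrinsics" (4x4, takes a point from camera to world coordinates). Camera axes: x right, y down, z forward; pixel columns grow to the right and rows downward; lengths in mm; the calibration is good to about 2 mm. A picture is of the moment at which its call begins. camera_model takes no time and is no camera call.
- job.hand_in(): hands the job in; it is judged then, once.
Trained networks look in the newest picture that a camera, given by its name, has taken for a name from the list of things; names that differ only in an ending like _2 or _b are one class to them, and where a whole thing is asked for, a point or a joint stands for the part that bears it (a point fixed in the world has none). Each returns a list of dicts, best first, with "conf" (0 to 1); they miss things now and then, are a little off and sometimes report something else, mostly with a low value. They report only what shows in the picture. A call takes as long as a camera call. They do not tell look-alikes from the thing itself.
- nets.masks_of(camera, name): "pixels" (384x512 bool, what is visible of it) and "position" ([column, row] in pixels, amid what is visible of it).
The state is a dict: "t": time; "joint_positions": joint angles; "qvel": joint speeds; "effort": joint torques, N m; "eef_pos": TCP position; "eef_rot": TCP orientation; "force": force on the tool from outside, world axes, zero at the start; "torque": the same for the moment, N m; "opening": finger opening in mm; "finger_force": force on a finger pad.
Only numpy, scipy, OpenCV 4.12 (cv2) and the standard library are available. Lean on these libraries where they do the work, as an engineer would, in place of code of your own. Each camera call takes 0.05 s, during which the arm holds its last target. There are 200 camera calls.

## Working session

There is one attempt and no reset: what is moved stays moved. The work goes in short steps, Python scripts to look and compute and a tool call to move; the robot and the scene stay as the last step left them, time stands still between calls to the robot, and variables do not carry over. Pictures are saved under pics/ and viewed, at most 10 in all, crops included, and the job is handed in when it is done.

Besides the shell and the picture viewer there is one more tool, called after "Request:" in YAML: its name, and indented under it one key for each argument. apply_moves: Moves the arm, as the interface text tells. Shifts and turns lie within -1 to 1; 1 stands for 0.02 m of shift or 0.1 rad of turn. Its arguments: {"type":"object","properties":{"series":{"type":"array"},"hand":{"type":"number"},"newtons":{"type":"number"}},"required":["series"]}

```bash
mkdir -p pics; cat > h.py <<'E'
import numpy as np, cv2
from cell import ctrl, optics, job, nets
def world(cam, d):
    m=optics.camera_model(cam); v,u=np.mgrid[:384,:512]
    p=np.stack([(u-m['cx'])/m['fx']*d,(v-m['cy'])/m['fy']*d,d,np.ones_like(d)],-1)
    return (p@np.array(m['extrinsics']).T)[...,:3]
E
python3 - <<'E'
from h import *
s=ctrl.sense(); print(s)
for c in ['scene','top']:
    im,d=optics.camera(c); cv2.imwrite(f'pics/{c}0.png',im); np.save(c+'0.npy',d); W=world(c,d)
    print(c,np.round(np.array(optics.camera_model(c)['extrinsics']),2).tolist())
    for n in ['canister','cover','plate','chamber','lid_handle','marker','marker_tip','bottle','tip_box','beaker']:
        for r in nets.masks_of(c,n)[:4]:
            q=W[r['pixels']&(d>0)]
            print(n,round(r['conf'],2),np.round(r['position']),r['pixels'].sum(),np.round(np.median(q,0)),np.round(np.percentile(q,2,0)),np.round(np.percentile(q,98,0)))
E
```

```text
{'t': 0.0, 'joint_positions': array([-1.27157581,  0.3328704 , -0.06467622,  1.46095953,  0.02158803,
        1.34990469, -0.08849492]), 'qvel': array([-0.00016738, -0.00201411, -0.00016565, -0.00012785,  0.00108487,
        0.00220564,  0.00044426]), 'effort': array([-6.19965749e-05, -6.23230934e+01,  2.50573573e-02, -3.89906216e+01,
       -6.11648359e-02,  3.91201722e-02,  1.51121703e-04]), 'eef_pos': array([197.56891306, 592.51236337, 209.04611777]), 'eef_rot': array([ 1.60216072e-01,  9.87081702e-01, -7.18660720e-04, -8.40706807e-05]), 'force': array([-0.36705945,  0.41299402,  0.12887517]), 'torque': array([0.05621306, 0.03868732, 0.00683692]), 'finger_force': 0.0, 'opening': 87.28954080863652}
scene [[0.28, 0.74, -0.61, 1221.64], [0.96, -0.2, 0.19, -209.2], [0.02, -0.64, -0.77, 949.65], [0.0, 0.0, 0.0, 1.0]]
canister 0.64 [200. 205.] 331 [ 487. -156.   31.] [ 464. -192.    3.] [ 493. -117.   58.]
cover 0.79 [170. 169.] 491 [ 299. -222.    9.] [ 253. -263.    4.] [ 333. -180.   44.]
cover 0.66 [246. 191.] 587 [462. -14.   9.] [410. -52.  -2.] [499.  34.  44.]
cover 0.65 [198. 1
[... 1463 characters left out ...]
 [350.  91.   6.] [493. 234.  14.]
plate 0.75 [315. 234.] 947 [ 448. -149.   75.] [ 406. -190.   71.] [ 489. -109.  109.]
plate 0.56 [318. 180.] 2335 [ 621. -177.   10.] [ 551. -248.    6.] [ 694. -106.   14.]
chamber 0.88 [187. 159.] 6730 [649. 197. 103.] [551.  79.  23.] [764. 332. 180.]
marker 0.79 [129. 146.] 235 [684. 324. 145.] [593. 298.  98.] [780. 347. 193.]
marker_tip 0.84 [127. 140.] 260 [681. 325. 142.] [592. 298.   1.] [779. 413. 193.]
bottle 0.65 [258. 118.] 359 [777. -12.  65.] [764. -35.  -1.] [831.  12. 102.]
tip_box 0.82 [404. 235.] 1131 [ 447. -396.   54.] [ 413. -450.   10.] [ 480. -355.   58.]
beaker 0.97 [114. 246.] 600 [426. 396.  50.] [399. 353.   3.] [453. 412.  82.]
```

```bash
python3 - <<'E'
import cv2,numpy as np
a=cv2.imread('pics/top0.png');b=cv2.imread('pics/scene0.png')
cv2.imwrite('pics/top0v.png',cv2.resize(a,(768,576)))
cv2.imwrite('pics/crop.png',np.hstack([cv2.resize(a[210:320,230:370],(400,314)),cv2.resize(b[150:260,120:260],(400,314))]))
E
```

```text
(no output)
```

View pics/scene0.png

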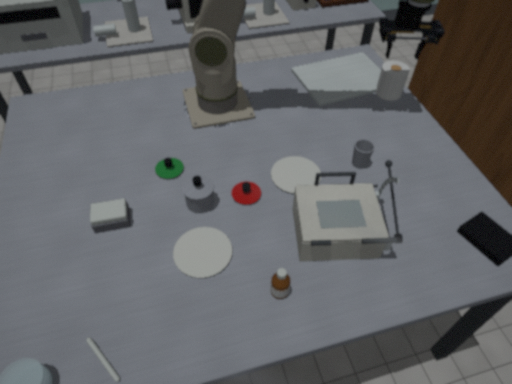

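View pics/top0v.png

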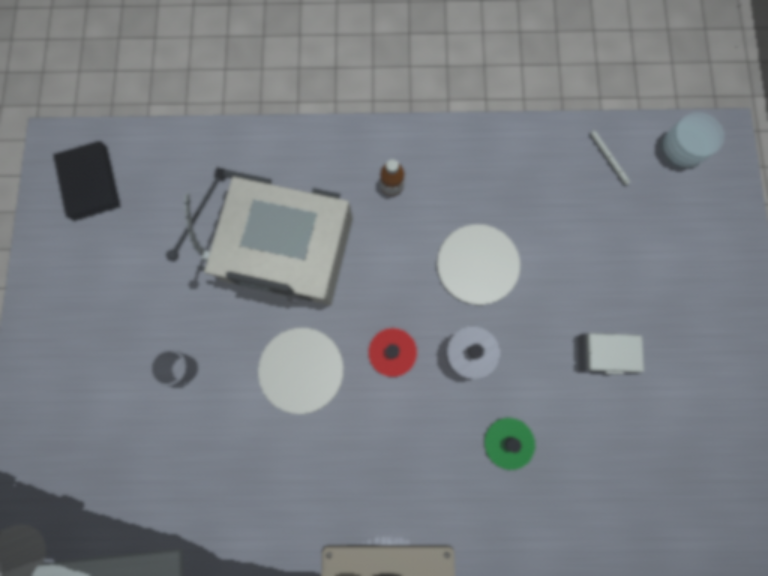

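View pics/crop.png

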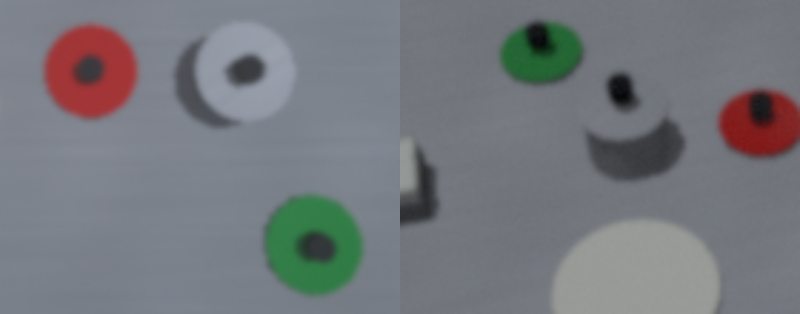

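Lookalikes for the cover in the top image are red (262,236), green (340,296) and steel (317,234), which sits on the canister. I'm taking the steel one. The plates are at (318,180) and (199,247). I'm taking (318,180), which is farthest right. The chamber is at (187,159), with its marker rod from ball (115,170) to hinge (147,117).

```bash
cat >> h.py <<'E'
def circ(p):
    h=cv2.convexHull(p[:,:2].astype(np.float32))
    (x,y),r=cv2.minEnclosingCircle(h); e=cv2.fitEllipse(h); return np.round([x,y,2*r,*e[0],*e[1]],1)
def line(p):
    for _ in range(4):
        c=p.mean(0); v=np.linalg.svd(p-c,full_matrices=False)[2][0]
        if v[0]>0: v=-v
        r=np.linalg.norm((p-c)-np.outer((p-c)@v,v),axis=1); p=p[r<max(6,2*np.median(r))]
    return c,v,p
E
python3 - <<'E'
from h import *
for c in ['scene','top']:
    d=np.load(c+'0.npy'); W=world(c,d); X,Y,Z=W[...,0],W[...,1],W[...,2]; ok=d>0
    def sel(x0,x1,y0,y1,z0,z1): return W[ok&(X>x0)&(X<x1)&(Y>y0)&(Y<y1)&(Z>z0)&(Z<z1)]
    fl=sel(380,520,-220,-80,66,82); print(c,'flange',circ(fl),np.median(fl[:,2]))
    k=sel(420,480,-190,-120,100,118); print('knob',len(k),circ(k) if len(k)>5 else'',np.median(k,0))
    im=cv2.imread(f'pics/{c}0.png').astype(int)
    p=W[ok&(X>510)&(X<730)&(Y>-290)&(Y<-80)&(im.min(2)>165)]; 
    if len(p)>5: print('plate rgb',len(p),circ(p))
    p=sel(510,730,-290,-80,5.5,16); print('plate z',len(p),circ(p),np.median(p,0))
    l=sel(530,800,60,345,95,110); r=cv2.minAreaRect(l[:,:2].astype(np.float32)); print('lid',np.round(r[0],1),np.round(r[1],1),r[2])
    h=sel(520,640,60,290,130,160); print('handle',len(h),np.median(h[:,2]));
    if len(h)>10:
        cc,v,q=line(h); print(np.round(cc,1),np.round(v,3),len(q), np.round(np.ptp((q-cc)@v),1), np.degrees(np.arctan2(v[1],v[0])), circ(q))
    best=[m for m in nets.masks_of(c,'marker')][:1] if 0 else None
    m=sel(570,810,285,370,90,215); cc,v,q=line(m); t=(q-cc)@v
    print('rod',len(m),len(q),np.round(cc,1),np.round(v,3),np.round(np.ptp(t)),'elev',np.arctan2(v[2],np.hypot(v[0],v[1])),'az',np.degrees(np.arctan2(v[1],v[0])))
E
```

```text
scene flange [ 449.5 -152.2   97.4  450.1 -153.    89.8   95.5] 72.74933870201107
knob 59 [ 451.2 -153.1   26.9  451.5 -153.    24.4   26.9] [ 452.12080146 -153.60216666  105.61142811]
plate z 2268 [ 625.6 -178.7  161.7  625.3 -178.6  158.5  159.4] [ 629.45125086 -179.85378344    8.72756364]
lid [665.8 206.4] [251.6 197.9] 77.15227508544922
handle 193 143.76546154692812
[569.4 213.7 143.6] [-0.226 -0.974 -0.002] 177 110.8 -103.06588961620031 [568.9 213.3 110.8 569.  210.9  17.6 116.6]
rod 748 554 [676.3 306.4 112. ] [-0.999  0.037 -0.   ] 204.0 elev -0.00030989363998860177 az 177.8596525535452
top flange [ 448.5 -150.6   91.5  448.3 -150.6   90.5   90.7] 74.25408273957362
knob 84 [ 448.1 -150.6   25.7  448.6 -150.7   23.5   25.8] [ 447.81900439 -150.197122    108.57145162]
plate rgb 2216 [ 623.7 -179.8  159.8  623.2 -178.4  154.8  156.5]
plate z 2313 [ 622.8 -190.6  227.9  614.3 -191.7  192.4  226.6] [ 621.17591099 -176.70009822   10.15457229]
lid [660.3 209.1] [251.2 201.7] 77.12620544433594
handle 215 147.02000595534003
[564.  215.5 147.2] [-0.225 -0.974  0.004] 192 109.3 -103.02300849056572 [564.4 215.1 109.3 564.1 216.   14.4 121.4]
rod 910 593 [661.4 303.7 106.9] [-0.999  0.027 -0.041] 202.0 elev -0.04148320299876247 az 178.42586465119393
```

Request:
apply_moves:
  series:
    - {"x": 1,"y": -1,"rz": -1}
    - {"x": 1,"y": -1,"rz": -1}
    - {"x": 1,"y": -1,"rz": -1}
    - {"x": 1,"y": -1,"rz": -1}
    - {"x": 1,"y": -1,"rz": -1}
    - {"x": 1,"y": -1,"rz": -1}
    - {"x": 1,"y": -1,"rz": -1}
    - {"x": 1,"y": -1,"rz": -1}
    - {"x": 1,"y": -1,"rz": -1}
    - {"x": 1,"y": -1,"rz": -1}
    - {"x": 1,"y": -1,"rz": -1}
    - {"x": 1,"y": -1,"rz": -1}
    - {"x": 0.6,"y": -1,"rz": -1}
    - {"y": -1,"rz": -1}
    - {"y": -1,"rz": -0.8}
    - {"y": -1}
    - {"y": -1}
    - {"y": -1}
    - {"y": -1}
    - {"y": -1}
  hand: -1

```text
invalid input at $.series[0]: expected keys x, y, z, rx, ry, rz
```

```bash
python3 - <<'E'
from h import *
ex=np.array([.974,-.225]); ey=-np.array([-.225,-.974])
for c,hd in [('scene',(569,213)),('top',(564.3,215.3))]:
    d=np.load(c+'0.npy'); W=world(c,d)[d>0]
    o=np.array(hd)+95*ex
    q=np.c_[(W[:,:2]-o)@ex,(W[:,:2]-o)@ey,W[:,2]]
    q=q[(abs(q[:,1]-134)<14)&(q[:,0]<110)&(q[:,0]>-130)&(q[:,2]>85)&(q[:,2]<230)]
    cc,v,p=line(q); t=(p-cc)@v
    print(c,o,len(q),len(p),np.round(cc,1),np.round(v,3),np.ptp(t),np.arctan2(v[2],-v[0]))
    top=q[np.argsort(q[:,0])[:25]]; print('tip',np.median(top,0),'ang from hinge',np.arctan2(np.median(top[:,2])-96,90-np.median(top[:,0])))
    print('rod from hinge', np.arctan2(cc[2]-96,90-cc[0]))
E
```

```text
scene [661.53  191.625] 459 260 [  7.5 132.7 137.2] [-0.905  0.002  0.425] 220.74694500877874 0.4384294529992156
tip [-91.43273964 130.14448039 187.01374448] ang from hinge 0.4649579773730491
rod from hinge 0.4628344734202344
top [656.83  193.925] 467 202 [ -4.9 132.5 146.6] [-0.901 -0.001  0.434] 212.03225558855894 0.4489986574413433
tip [-94.78214932 132.00652379 188.91244726] ang from hinge 0.46590230277988964
rod from hinge 0.4902524106954739
```

Request:
apply_moves:
  series:
    - {"x": 1,"y": -1,"z": 0,"rx": 0,"ry": 0,"rz": -1}
    - {"x": 1,"y": -1,"z": 0,"rx": 0,"ry": 0,"rz": -1}
    - {"x": 1,"y": -1,"z": 0,"rx": 0,"ry": 0,"rz": -1}
    - {"x": 1,"y": -1,"z": 0,"rx": 0,"ry": 0,"rz": -1}
    - {"x": 1,"y": -1,"z": 0,"rx": 0,"ry": 0,"rz": -1}
    - {"x": 1,"y": -1,"z": 0,"rx": 0,"ry": 0,"rz": -1}
    - {"x": 1,"y": -1,"z": 0,"rx": 0,"ry": 0,"rz": -1}
    - {"x": 1,"y": -1,"z": 0,"rx": 0,"ry": 0,"rz": -1}
    - {"x": 1,"y": -1,"z": 0,"rx": 0,"ry": 0,"rz": -1}
    - {"x": 1,"y": -1,"z": 0,"rx": 0,"ry": 0,"rz": -1}
    - {"x": 1,"y": -1,"z": 0,"rx": 0,"ry": 0,"rz": -1}
    - {"x": 1,"y": -1,"z": 0,"rx": 0,"ry": 0,"rz": -1}
    - {"x": 0.6,"y": -1,"z": 0,"rx": 0,"ry": 0,"rz": -1}
    - {"x": 0,"y": -1,"z": 0,"rx": 0,"ry": 0,"rz": -1}
    - {"x": 0,"y": -1,"z": 0,"rx": 0,"ry": 0,"rz": -0.8}
    - {"x": 0,"y": -1,"z": 0,"rx": 0,"ry": 0,"rz": 0}
    - {"x": 0,"y": -1,"z": 0,"rx": 0,"ry": 0,"rz": 0}
    - {"x": 0,"y": -1,"z": 0,"rx": 0,"ry": 0,"rz": 0}
    - {"x": 0,"y": -1,"z": 0,"rx": 0,"ry": 0,"rz": 0}
    - {"x": 0,"y": -1,"z": 0,"rx": 0,"ry": 0,"rz": 0}
  hand: -1

```text
t: 3.6
eef_pos: [449.7, 191.6, 209.9]
eef_rot: [0.784, 0.621, 0.0, 0.0]
force: [-0.2, -0.3, 1.4]
opening: 87.1
finger_force: 0.0
```

Request:
apply_moves:
  series:
    - {"x": 0,"y": -1,"z": 0,"rx": 0,"ry": 0,"rz": 0}
    - {"x": 0,"y": -1,"z": 0,"rx": 0,"ry": 0,"rz": 0}
    - {"x": 0,"y": -1,"z": 0,"rx": 0,"ry": 0,"rz": 0}
    - {"x": 0,"y": -1,"z": 0,"rx": 0,"ry": 0,"rz": 0}
    - {"x": 0,"y": -1,"z": 0,"rx": 0,"ry": 0,"rz": 0}
    - {"x": 0,"y": -1,"z": 0,"rx": 0,"ry": 0,"rz": 0}
    - {"x": 0,"y": -1,"z": 0,"rx": 0,"ry": 0,"rz": 0}
    - {"x": 0,"y": -1,"z": 0,"rx": 0,"ry": 0,"rz": 0}
    - {"x": 0,"y": -1,"z": 0,"rx": 0,"ry": 0,"rz": 0}
    - {"x": 0,"y": -1,"z": 0,"rx": 0,"ry": 0,"rz": 0}
    - {"x": 0,"y": -1,"z": 0,"rx": 0,"ry": 0,"rz": 0}
    - {"x": 0,"y": -1,"z": 0,"rx": 0,"ry": 0,"rz": 0}
    - {"x": 0,"y": -1,"z": 0,"rx": 0,"ry": 0,"rz": 0}
    - {"x": 0,"y": -1,"z": 0,"rx": 0,"ry": 0,"rz": 0}
    - {"x": 0,"y": -1,"z": -0.5,"rx": 0,"ry": 0,"rz": 0}
    - {"x": 0,"y": -1,"z": -1,"rx": 0,"ry": 0,"rz": 0}
    - {"x": 0,"y": -0.6,"z": -1,"rx": 0,"ry": 0,"rz": 0}
    - {"x": 0,"y": 0,"z": -0.5,"rx": 0,"ry": 0,"rz": 0}
    - {"x": 0,"y": 0,"z": 0,"rx": 0,"ry": 0,"rz": 0}

```text
t: 5.98
eef_pos: [449.3, -138.7, 149.6]
eef_rot: [0.784, 0.621, -0.0, -0.0]
force: [0.2, -0.4, -0.2]
opening: 86.9
finger_force: 0.0
```

Request:
apply_moves:
  series:
    - {"x": 0,"y": -0.4,"z": -0.3,"rx": 0,"ry": 0,"rz": 0}
    - {"x": 0,"y": -0.25,"z": -0.7,"rx": 0,"ry": 0,"rz": 0}
    - {"x": 0,"y": 0,"z": -1,"rx": 0,"ry": 0,"rz": 0}
    - {"x": 0,"y": 0,"z": -0.6,"rx": 0,"ry": 0,"rz": 0}
    - {"x": 0,"y": 0,"z": -0.3,"rx": 0,"ry": 0,"rz": 0}
    - {"x": 0,"y": 0,"z": 0,"rx": 0,"ry": 0,"rz": 0}

```text
t: 6.72
eef_pos: [449.6, -152.1, 91.7]
eef_rot: [0.784, 0.621, -0.0, -0.0]
force: [-0.4, -0.4, 0.6]
opening: 87.1
finger_force: 0.0
```

Request:
apply_moves:
  series:
    - {"x": 0,"y": 0,"z": 0,"rx": 0,"ry": 0,"rz": 0}
    - {"x": 0,"y": 0,"z": 0,"rx": 0,"ry": 0,"rz": 0}
    - {"x": 0,"y": 0,"z": 0,"rx": 0,"ry": 0,"rz": 0}
    - {"x": 0,"y": 0,"z": 0,"rx": 0,"ry": 0,"rz": 0}
    - {"x": 0,"y": 0,"z": 0,"rx": 0,"ry": 0,"rz": 0}
    - {"x": 0,"y": 0,"z": 0,"rx": 0,"ry": 0,"rz": 0}
  hand: 1
  newtons: 25

```text
t: 7.48
eef_pos: [449.7, -152.1, 91.9]
eef_rot: [0.784, 0.621, 0.0, 0.0]
force: [0.3, -0.8, 0.7]
opening: 34.7
finger_force: 0.0
```

Request:
apply_moves:
  series:
    - {"x": 0,"y": 0,"z": 0,"rx": 0,"ry": 0,"rz": 0}
    - {"x": 0,"y": 0,"z": 0,"rx": 0,"ry": 0,"rz": 0}
    - {"x": 0,"y": 0,"z": 0,"rx": 0,"ry": 0,"rz": 0}
    - {"x": 0,"y": 0,"z": 0,"rx": 0,"ry": 0,"rz": 0}

```text
t: 7.98
eef_pos: [449.6, -152.1, 91.9]
eef_rot: [0.784, 0.621, -0.0, -0.0]
force: [-1.7, 0.2, 0.1]
opening: 23.5
finger_force: 25.0
```

Request:
apply_moves:
  series:
    - {"x": 0,"y": 0,"z": 0.1,"rx": 0,"ry": 0,"rz": 0}
    - {"x": 0,"y": 0,"z": 0.2,"rx": 0,"ry": 0,"rz": 0}
    - {"x": 0,"y": 0,"z": 0.3,"rx": 0,"ry": 0,"rz": 0}
    - {"x": 0,"y": 0,"z": 0.4,"rx": 0,"ry": 0,"rz": 0}
    - {"x": 0,"y": 0,"z": 0.8,"rx": 0,"ry": 0,"rz": 0}
    - {"x": 0,"y": 0,"z": 0.8,"rx": 0,"ry": 0,"rz": 0}
    - {"x": 0,"y": 0,"z": 0,"rx": 0,"ry": 0,"rz": 0}

```text
t: 8.85
eef_pos: [450.7, -152.2, 145.5]
eef_rot: [0.784, 0.621, 0.001, 0.001]
force: [-0.3, -0.0, -1.6]
opening: 23.6
finger_force: 25.0
```

```bash
python3 - <<'E'
from h import *
a,da=optics.camera('scene'); b,db=optics.camera('top'); np.save('scene1.npy',da); np.save('top1.npy',db)
cv2.imwrite('pics/lift.png',np.hstack([cv2.resize(a[130:290,120:280],(400,400)),cv2.resize(b[140:300,240:400],(400,400))]))
s=ctrl.sense(); print(s['opening'],s['finger_force'],s['force'],s['eef_pos'])
E
```

```text
23.46659838709102 24.99971684301272 [ 0.02150018  0.31977929 -1.33370629] [ 449.73515957 -151.8934153   143.94944878]
```

View pics/lift.png

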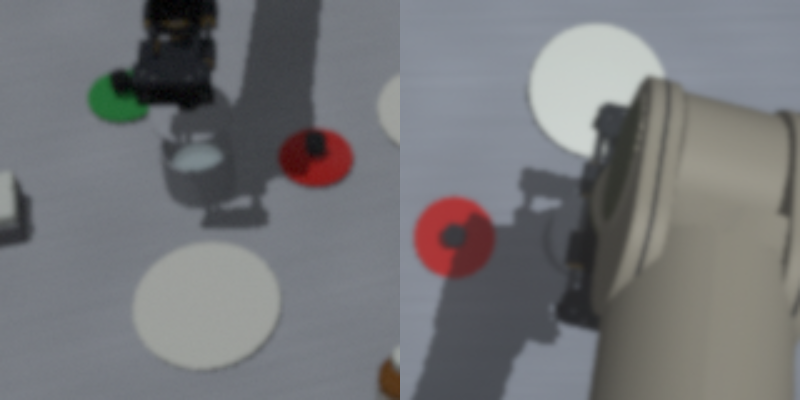

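The steel cover is lifted: the scene crop shows the open canister with a dish at (198,158) and the cover above it at (185,120). The red and green covers haven't moved. The opening reads 23.5 rather than 26, so I'm checking the cover's seat and tilt in the depth image.

```bash
python3 - <<'E'
from h import *
d=np.load('scene1.npy'); W=world('scene',d); X,Y,Z=W[...,0],W[...,1],W[...,2]
m=(d>0)&(X>380)&(X<520)&(Y>-220)&(Y<-80)
for lo in range(60,160,8): print(lo,(m&(Z>=lo)&(Z<lo+8)).sum(),end='; ')
p=W[m&(Z>110)&(Z<134)]; print(circ(p))
A=np.c_[p[:,:2]-[450,-152],np.ones(len(p))]; k=np.ones(len(p),bool)
for _ in range(6):
    c=np.linalg.lstsq(A[k],p[k,2],rcond=None)[0]; k=abs(A@c-p[:,2])<4
print(c,k.sum(),len(p)); print(circ(p[k]),np.percentile(p[k],[1,99],axis=0))
c_=W[m&(Z>55)&(Z<78)]; print('canister rim',circ(c_))
d0=np.load('scene0.npy');W0=world('scene',d0); 
E
```

```text
60 68; 68 35; 76 0; 84 0; 92 0; 100 0; 108 0; 116 37; 124 404; 132 1; 140 14; 148 0; 156 0; [ 454.4 -152.6   92.4  453.8 -153.1   90.5   91.2]
[ 5.60384869e-03 -7.83702077e-05  1.26040147e+02] 431 441
[ 454.4 -152.6   92.4  453.7 -153.    90.2   91.6] [[ 430.65042038 -196.17400404  122.57001687]
 [ 497.56549544 -110.13304782  129.28705369]]
canister rim [ 453.2 -152.9   84.6  453.4 -152.9   82.4   82.8]
```

Request:
apply_moves:
  series:
    - {"x": 0.4,"y": -0.05,"z": 0,"rx": 0,"ry": 0,"rz": 0}
    - {"x": 0.9,"y": -0.15,"z": 0,"rx": 0,"ry": 0,"rz": 0}
    - {"x": 1,"y": -0.15,"z": 0,"rx": 0,"ry": 0,"rz": 0}
    - {"x": 1,"y": -0.15,"z": 0,"rx": 0,"ry": 0,"rz": 0}
    - {"x": 1,"y": -0.15,"z": 0,"rx": 0,"ry": 0,"rz": 0}
    - {"x": 1,"y": -0.15,"z": 0,"rx": 0,"ry": 0,"rz": 0}
    - {"x": 1,"y": -0.15,"z": -0.5,"rx": 0,"ry": 0,"rz": 0}
    - {"x": 1,"y": -0.15,"z": -0.8,"rx": 0,"ry": 0,"rz": 0}
    - {"x": 0.9,"y": -0.15,"z": -0.8,"rx": 0,"ry": 0,"rz": 0}
    - {"x": 0.35,"y": -0.09,"z": -0.8,"rx": 0,"ry": 0,"rz": 0}
    - {"x": 0.1,"y": 0,"z": -0.8,"rx": 0,"ry": 0,"rz": 0}
    - {"x": 0,"y": 0,"z": -0.5,"rx": 0,"ry": 0,"rz": 0}
    - {"x": 0,"y": 0,"z": -0.3,"rx": 0,"ry": 0,"rz": 0}
    - {"x": 0,"y": 0,"z": 0,"rx": 0,"ry": 0,"rz": 0}

```text
t: 10.7
eef_pos: [622.4, -178.7, 53.9]
eef_rot: [0.784, 0.621, 0.0, -0.0]
force: [0.0, -0.8, -0.9]
opening: 23.7
finger_force: 25.0
```

Request:
apply_moves:
  series:
    - {"x": 0,"y": 0,"z": -0.4,"rx": 0,"ry": 0,"rz": 0}
    - {"x": 0,"y": 0,"z": -0.25,"rx": 0,"ry": 0,"rz": 0}
    - {"x": 0,"y": 0,"z": -0.1,"rx": 0,"ry": 0,"rz": 0}
    - {"x": 0,"y": 0,"z": 0,"rx": 0,"ry": 0,"rz": 0}

```text
t: 11.2
eef_pos: [622.6, -178.9, 38.8]
eef_rot: [0.784, 0.621, -0.0, -0.0]
force: [-0.7, -0.6, -1.1]
opening: 23.7
finger_force: 25.0
```

Request:
apply_moves:
  series:
    - {"x": 0,"y": 0,"z": -0.05,"rx": 0,"ry": 0,"rz": 0}
    - {"x": 0,"y": 0,"z": -0.05,"rx": 0,"ry": 0,"rz": 0}
    - {"x": 0,"y": 0,"z": 0,"rx": 0,"ry": 0,"rz": 0}

```text
t: 11.58
eef_pos: [622.9, -179.0, 37.8]
eef_rot: [0.784, 0.621, 0.0, 0.0]
force: [-3.9, 1.9, 6.8]
opening: 23.7
finger_force: 25.0
```

Request:
apply_moves:
  series:
    - {"x": 0,"y": 0,"z": 0,"rx": 0,"ry": 0,"rz": 0}
    - {"x": 0,"y": 0,"z": 0,"rx": 0,"ry": 0,"rz": 0}
    - {"x": 0,"y": 0,"z": 0,"rx": 0,"ry": 0,"rz": 0}
    - {"x": 0,"y": 0,"z": 0,"rx": 0,"ry": 0,"rz": 0}
    - {"x": 0,"y": 0,"z": 0.3,"rx": 0,"ry": 0,"rz": 0}
    - {"x": 0,"y": 0,"z": 0.7,"rx": 0,"ry": 0,"rz": 0}
    - {"x": 0,"y": 0,"z": 1,"rx": 0,"ry": 0,"rz": 0}
    - {"x": 0,"y": 0,"z": 1,"rx": 0,"ry": 0,"rz": 0}
    - {"x": 0,"y": 0,"z": 1,"rx": 0,"ry": 0,"rz": 0}
    - {"x": 0,"y": 0,"z": 1,"rx": 0,"ry": 0,"rz": 0}
    - {"x": 0,"y": 0,"z": 1,"rx": 0,"ry": 0,"rz": 0}
    - {"x": 0,"y": 0,"z": 1,"rx": 0,"ry": 0,"rz": 0}
    - {"x": 0,"y": 0,"z": 1,"rx": 0,"ry": 0,"rz": 0}
  hand: -1

```text
t: 13.2
eef_pos: [622.7, -178.8, 198.2]
eef_rot: [0.784, 0.621, 0.0, 0.0]
force: [-0.1, 0.1, 0.2]
opening: 87.1
finger_force: 0.0
```

```bash
python3 - <<'E'
from h import *
a,da=optics.camera('scene'); np.save('scene2.npy',da)
cv2.imwrite('pics/placed.png',cv2.resize(a[130:310,100:420],(800,450)))
W=world('scene',da); X,Y,Z=W[...,0],W[...,1],W[...,2]
m=(da>0)&(X>520)&(X<730)&(Y>-290)&(Y<-80)
fl=W[m&(Z>14.5)&(Z<26)]; pl=W[m&(Z>5)&(Z<13)]
print('flange',circ(fl),np.median(fl[:,2])); print('plate',circ(pl)); print('knob',circ(W[m&(Z>46)&(Z<60)]))
print(ctrl.sense()['eef_pos'])
E
```

```text
flange [ 620.  -174.8  106.6  622.4 -178.1   89.5  100.7] 18.75571729271371
plate [ 624.8 -179.   160.9  625.  -178.8  158.4  159.7]
knob [ 625.5 -179.    27.4  625.4 -179.8   24.4   26.6]
[ 623.6648733  -179.32821165  201.01582205]
```

View pics/placed.png

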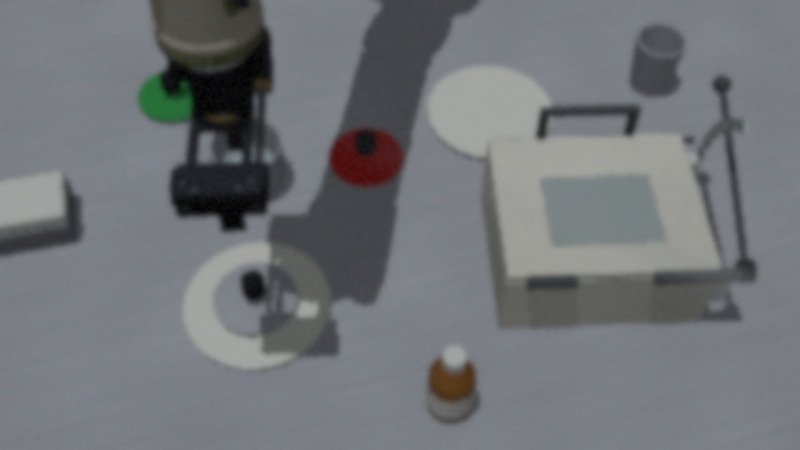

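The cover sits flat and knob-up in the middle of the plate: its knob is at (255,285) in the crop, and the fit puts it within 1 mm of the plate's centre. The canister is still standing. The lid handle is at (590,112) and the marker ball at (722,83). Next is the handle.

Request:
apply_moves:
  series:
    - {"x": 0,"y": 0.5,"z": 0,"rx": 0,"ry": 0,"rz": 0}
    - {"x": -0.2,"y": 1,"z": 0,"rx": 0,"ry": 0,"rz": 0}
    - {"x": -0.2,"y": 1,"z": 0,"rx": 0,"ry": 0,"rz": 0}
    - {"x": -0.2,"y": 1,"z": 0,"rx": 0,"ry": 0,"rz": 0}
    - {"x": -0.2,"y": 1,"z": 0,"rx": 0,"ry": 0,"rz": 0}
    - {"x": -0.2,"y": 1,"z": 0,"rx": 0,"ry": 0,"rz": 0}
    - {"x": -0.2,"y": 1,"z": 0,"rx": 0,"ry": 0,"rz": 0}
    - {"x": -0.2,"y": 1,"z": 0,"rx": 0,"ry": 0,"rz": 0}
    - {"x": -0.2,"y": 1,"z": 0,"rx": 0,"ry": 0,"rz": 0}
    - {"x": -0.2,"y": 1,"z": 0,"rx": 0,"ry": 0,"rz": 0}
    - {"x": -0.2,"y": 1,"z": 0,"rx": 0,"ry": 0,"rz": 0}
    - {"x": -0.2,"y": 1,"z": 0,"rx": 0,"ry": 0,"rz": 0}
    - {"x": -0.2,"y": 1,"z": 0,"rx": 0,"ry": 0,"rz": 0}
    - {"x": -0.2,"y": 1,"z": 0,"rx": 0,"ry": 0,"rz": 0}
    - {"x": -0.2,"y": 1,"z": 0,"rx": 0,"ry": 0,"rz": 0}
    - {"x": 0,"y": 1,"z": 0,"rx": 0,"ry": 0,"rz": 0}
    - {"x": 0,"y": 1,"z": 0,"rx": 0,"ry": 0,"rz": 0}
    - {"x": 0,"y": 1,"z": 0,"rx": 0,"ry": 0,"rz": 0}
    - {"x": 0,"y": 1,"z": 0,"rx": 0,"ry": 0,"rz": 0}
    - {"x": 0,"y": 0.5,"z": 0,"rx": 0,"ry": 0,"rz": 0}

```text
t: 15.75
eef_pos: [566.5, 202.9, 196.7]
eef_rot: [0.783, 0.621, -0.0, -0.0]
force: [-0.7, -0.8, 0.1]
opening: 86.5
finger_force: 0.0
```

Request:
apply_moves:
  series:
    - {"x": 0,"y": 0.5,"z": 0,"rx": 0,"ry": 0,"rz": 0}
    - {"x": 0,"y": 0.2,"z": -0.4,"rx": 0,"ry": 0,"rz": 0}
    - {"x": 0,"y": 0,"z": -0.6,"rx": 0,"ry": 0,"rz": 0}
    - {"x": 0,"y": 0,"z": 0,"rx": 0,"ry": 0,"rz": 0}

```text
t: 16.25
eef_pos: [566.0, 214.3, 175.4]
eef_rot: [0.784, 0.621, -0.001, -0.0]
force: [0.8, -0.3, -0.2]
opening: 87.0
finger_force: 0.0
```

Request:
apply_moves:
  series:
    - {"x": 0,"y": 0,"z": -0.4,"rx": 0,"ry": 0,"rz": 0}
    - {"x": 0,"y": 0,"z": -0.7,"rx": 0,"ry": 0,"rz": 0}
    - {"x": 0,"y": 0,"z": -0.7,"rx": 0,"ry": 0,"rz": 0}
    - {"x": 0,"y": 0,"z": -0.25,"rx": 0,"ry": 0,"rz": 0}
    - {"x": 0,"y": 0,"z": 0,"rx": 0,"ry": 0,"rz": 0}

```text
t: 16.88
eef_pos: [566.5, 215.0, 135.4]
eef_rot: [0.784, 0.621, -0.0, 0.0]
force: [0.0, 0.4, 0.2]
opening: 87.2
finger_force: 0.0
```

Request:
apply_moves:
  series:
    - {"x": 0,"y": 0,"z": 0,"rx": 0,"ry": 0,"rz": 0}
    - {"x": 0,"y": 0,"z": 0,"rx": 0,"ry": 0,"rz": 0}
    - {"x": 0,"y": 0,"z": 0,"rx": 0,"ry": 0,"rz": 0}
    - {"x": 0,"y": 0,"z": 0,"rx": 0,"ry": 0,"rz": 0}
    - {"x": 0,"y": 0,"z": 0,"rx": 0,"ry": 0,"rz": 0}
    - {"x": 0,"y": 0,"z": 0,"rx": 0,"ry": 0,"rz": 0}
    - {"x": 0,"y": 0,"z": 0,"rx": 0,"ry": 0,"rz": 0}
    - {"x": 0,"y": 0,"z": 0,"rx": 0,"ry": 0,"rz": 0}
    - {"x": 0,"y": 0,"z": 0,"rx": 0,"ry": 0,"rz": 0}
    - {"x": 0,"y": 0,"z": 0,"rx": 0,"ry": 0,"rz": 0}
    - {"x": 0,"y": 0,"z": 0,"rx": 0,"ry": 0,"rz": 0}
  hand: 1
  newtons: 20

```text
t: 18.25
eef_pos: [566.7, 215.2, 135.9]
eef_rot: [0.784, 0.621, 0.0, 0.0]
force: [0.2, -0.2, -0.1]
opening: 0.6
finger_force: 0.0
```

```bash
python3 - <<'E'
from h import *
a,da=optics.camera('scene'); b,db=optics.camera('top'); np.save('scene3.npy',da)
cv2.imwrite('pics/h.png',np.hstack([cv2.resize(a[130:270,270:410],(400,400)),cv2.resize(b[120:240,100:220],(400,400))]))
print(ctrl.sense()['eef_pos'],ctrl.sense()['opening'])
E
```

```text
[566.65175688 215.11256382 135.85911943] 0.3269012198258193
```

View pics/h.png

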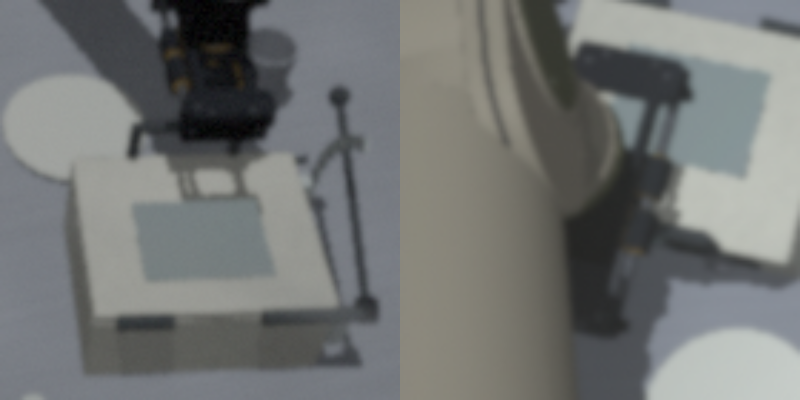

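```bash
python3 - <<'E'
from h import *
ex=np.array([.974,-.225]); ey=np.array([.225,.974]); o=np.array([659.3,193])
for f in ['scene0','scene3']:
    d=np.load(f+'.npy'); W=world('scene',d); q=np.dstack([(W[...,:2]-o)@ex,(W[...,:2]-o)@ey,W[...,2]])
    m=(d>0)&(q[...,0]>-170)&(q[...,0]<0)&(abs(q[...,1])<90)&(q[...,2]>110)&(q[...,2]<175)
    p=q[m]; print(f)
    for y in range(-70,71,10):
        s=p[(abs(p[:,1]-y)<5)]
        for z in range(112,176,16):
            t=s[(s[:,2]>=z)&(s[:,2]<z+16)]
            print(f'{len(t):3d}:{np.median(t[:,0]) if len(t) else 0:6.0f}',end=' | ')
        print(y)
E
```

```text
scene0
  0:     0 |   0:     0 |   0:     0 |   0:     0 | -70
  3:   -93 |   2:   -95 |   2:   -93 |   0:     0 | -60
 12:   -91 |  19:   -92 |   5:   -95 |   0:     0 | -50
  0:     0 |   9:   -91 |   7:   -93 |   0:     0 | -40
  0:     0 |   7:   -90 |   9:   -93 |   0:     0 | -30
  0:     0 |   6:   -90 |   7:   -93 |   0:     0 | -20
  0:     0 |   9:   -91 |   7:   -93 |   0:     0 | -10
  0:     0 |   7:   -91 |  11:   -92 |   0:     0 | 0
  0:     0 |  10:   -91 |   7:   -95 |   0:     0 | 10
  0:     0 |  11:   -90 |   9:   -92 |   0:     0 | 20
  0:     0 |   4:   -90 |   9:   -93 |   0:     0 | 30
  4:   -92 |  11:   -91 |   8:   -94 |   0:     0 | 40
 15:   -89 |  15:   -90 |   6:   -94 |   0:     0 | 50
  0:     0 |   0:     0 |   0:     0 |   0:     0 | 60
  0:     0 |   0:     0 |   0:     0 |   0:     0 | 70
scene3
  0:     0 |   0:     0 |   0:     0 |   0:     0 | -70
  3:   -93 |   4:   -95 |   0:     0 |   0:     0 | -60
 13:   -91 |  17:   -90 |   7:   -92 |   0:     0 | -50
  0:     0 |   7:   -92 |   7:   -94 |   0:     0 | -40
  0:     0 |   8:   -90 |   8:   -93 |   0:     0 | -30
  0:     0 |   6:   -89 |   8:   -92 |   0:     0 | -20
  0:     0 |   3:   -89 |   8:   -96 |   1:   -99 | -10
  0:     0 |   0:     0 |   0:     0 |   0:     0 | 0
  0:     0 |   0:     0 |   0:     0 |   0:     0 | 10
  0:     0 |   0:     0 |   0:     0 |   0:     0 | 20
  0:     0 |   0:     0 |   0:     0 |   0:     0 | 30
  1:   -95 |   0:     0 |   0:     0 |   0:     0 | 40
  8:   -89 |   0:     0 |   0:     0 |   0:     0 | 50
  0:     0 |   0:     0 |   0:     0 |   0:     0 | 60
  0:     0 |   0:     0 |   0:     0 |   0:     0 | 70
```

```bash
python3 - <<'E'
from h import *
ex=np.array([.974,-.225]); ey=np.array([.225,.974]); o=np.array([659.3,193])
d=np.load('scene3.npy'); W=world('scene',d); q=np.dstack([(W[...,:2]-o)@ex,(W[...,:2]-o)@ey,W[...,2]])
for v in range(166,192,2): print(v,[tuple(q[v,u].astype(int)) for u in range(340,366,4)])
s=ctrl.sense(); print(s)
E
```

```text
166 [(np.int64(-13), np.int64(-24), np.int64(259)), (np.int64(-11), np.int64(-15), np.int64(260)), (np.int64(-12), np.int64(-5), np.int64(259)), (np.int64(-12), np.int64(4), np.int64(259)), (np.int64(-10), np.int64(13), np.int64(260)), (np.int64(-11), np.int64(23), np.int64(258)), (np.int64(-10), np.int64(32), np.int64(260))]
168 [(np.int64(-7), np.int64(-25), np.int64(258)), (np.int64(-4), np.int64(-17), np.int64(261)), (np.int64(-4), np.int64(-7), np.int64(260)), (np.int64(-5), np.int64(2), np.int64(259)), (np.int64(-5), np.int64(12), np.int64(259)), (np.int64(-4), np.int64(21), np.int64(259)), (np.int64(-3), np.int64(30), np.int64(260))]
170 [(np.int64(638), np.int64(-265), np.int64(949)), (np.int64(1), np.int64(-18), np.int64(260)), (np.int64(0), np.int64(-8), np.int64(259)), (np.int64(2), np.int64(0), np.int64(260)), (np.int64(0), np.int64(11), np.int64(256)), (np.int64(1), np.int64(20), np.int64(258)), (np.int64(1), np.int64(30), np.int64(258))]
172 [(np.int64(2), np.int64(-26), np.int64(255)), (np.int64(0), np.int64(-16), np.int64(253)), (np.int64(0), np.int64(-6), np.int64(25
[... 3130 characters left out ...]
-0.93633517,  0.38428452,  0.62935195,  1.63833677, -0.23923919,
        1.19718747, -0.48484226]), 'qvel': array([-3.34973518e-05, -1.39300135e-03,  1.64028329e-04, -2.54755429e-04,
       -6.47041548e-04,  6.59011232e-04,  1.08699289e-03]), 'effort': array([ 1.04099265e-03, -5.41450596e+01,  9.61544484e+00, -3.62073863e+01,
       -6.28428580e-02, -1.34635422e-03,  2.11760261e-05]), 'eef_pos': array([566.65175688, 215.11256382, 135.85911943]), 'eef_rot': array([7.83900558e-01, 6.20886394e-01, 5.20670769e-06, 3.13810672e-05]), 'force': array([-0.16762844, -0.33317855, -0.82273274]), 'torque': array([-0.15964103,  0.07907601, -0.00991504]), 'finger_force': 0.0, 'opening': 0.3269012198258193}
```

The fingers closed on nothing. The depth image puts the gripper's body about 20 mm higher than the stated geometry, and the 23.5 mm knob opening fits a grip near the knob's top. The fingers probably closed just above the bar, so I'll open, go lower and check the force.

Request:
apply_moves:
  series:
    - {"x": 0,"y": 0,"z": 0,"rx": 0,"ry": 0,"rz": 0}
    - {"x": 0,"y": 0,"z": 0,"rx": 0,"ry": 0,"rz": 0}
    - {"x": 0,"y": 0,"z": 0,"rx": 0,"ry": 0,"rz": 0}
    - {"x": 0,"y": 0,"z": 0,"rx": 0,"ry": 0,"rz": 0}
    - {"x": 0,"y": 0,"z": 0,"rx": 0,"ry": 0,"rz": 0}
    - {"x": 0,"y": 0,"z": 0,"rx": 0,"ry": 0,"rz": 0}
    - {"x": 0,"y": 0,"z": -0.3,"rx": 0,"ry": 0,"rz": 0}
    - {"x": 0,"y": 0,"z": -0.3,"rx": 0,"ry": 0,"rz": 0}
    - {"x": 0,"y": 0,"z": -0.2,"rx": 0,"ry": 0,"rz": 0}
    - {"x": 0,"y": 0,"z": 0,"rx": 0,"ry": 0,"rz": 0}
  hand: -1

```text
t: 19.6
eef_pos: [566.4, 215.0, 119.4]
eef_rot: [0.784, 0.621, -0.0, -0.0]
force: [0.8, 0.1, 0.4]
opening: 85.4
finger_force: 0.0
```

Request:
apply_moves:
  series:
    - {"x": 0,"y": 0,"z": 0,"rx": 0,"ry": 0,"rz": 0}
    - {"x": 0,"y": 0,"z": 0,"rx": 0,"ry": 0,"rz": 0}
    - {"x": 0,"y": 0,"z": 0,"rx": 0,"ry": 0,"rz": 0}
    - {"x": 0,"y": 0,"z": 0,"rx": 0,"ry": 0,"rz": 0}
    - {"x": 0,"y": 0,"z": 0,"rx": 0,"ry": 0,"rz": 0}
    - {"x": 0,"y": 0,"z": 0,"rx": 0,"ry": 0,"rz": 0}
    - {"x": 0,"y": 0,"z": 0,"rx": 0,"ry": 0,"rz": 0}
    - {"x": 0,"y": 0,"z": 0,"rx": 0,"ry": 0,"rz": 0}
    - {"x": 0,"y": 0,"z": 0,"rx": 0,"ry": 0,"rz": 0}
    - {"x": 0,"y": 0,"z": 0,"rx": 0,"ry": 0,"rz": 0}
  hand: 1
  newtons: 20

```text
t: 20.85
eef_pos: [564.8, 215.6, 119.5]
eef_rot: [0.784, 0.621, -0.002, -0.001]
force: [-8.7, 0.5, 4.0]
opening: 11.2
finger_force: 20.0
```

That confirms it: the bar is gripped at an 11.2 mm opening, but near the fingertips. I'll reopen a little, go 9 mm deeper with a 3 mm shift in -x, and grip firmly.

Request:
apply_moves:
  series:
    - {"x": 0,"y": 0,"z": 0,"rx": 0,"ry": 0,"rz": 0}
    - {"x": 0,"y": 0,"z": 0,"rx": 0,"ry": 0,"rz": 0}
    - {"x": 0,"y": 0,"z": 0,"rx": 0,"ry": 0,"rz": 0}
    - {"x": -0.1,"y": 0,"z": -0.2,"rx": 0,"ry": 0,"rz": 0}
    - {"x": -0.05,"y": 0,"z": -0.25,"rx": 0,"ry": 0,"rz": 0}
    - {"x": 0,"y": 0,"z": 0,"rx": 0,"ry": 0,"rz": 0}
  hand: 0

```text
t: 21.6
eef_pos: [563.2, 215.1, 110.2]
eef_rot: [0.784, 0.621, -0.0, -0.0]
force: [0.3, -0.4, -0.8]
opening: 43.3
finger_force: 0.0
```

Request:
apply_moves:
  series:
    - {"x": 0,"y": 0,"z": 0,"rx": 0,"ry": 0,"rz": 0}
    - {"x": 0,"y": 0,"z": 0,"rx": 0,"ry": 0,"rz": 0}
    - {"x": 0,"y": 0,"z": 0,"rx": 0,"ry": 0,"rz": 0}
    - {"x": 0,"y": 0,"z": 0,"rx": 0,"ry": 0,"rz": 0}
    - {"x": 0,"y": 0,"z": 0,"rx": 0,"ry": 0,"rz": 0}
    - {"x": 0,"y": 0,"z": 0,"rx": 0,"ry": 0,"rz": 0}
  hand: 1
  newtons: 40

```text
t: 22.35
eef_pos: [564.7, 214.9, 111.1]
eef_rot: [0.784, 0.621, 0.001, 0.001]
force: [5.3, -0.2, -1.8]
opening: 10.7
finger_force: 40.0
```

Request:
apply_moves:
  series:
    - {"x": 0.03,"y": -0.01,"z": 0.15,"rx": 0,"ry": 0,"rz": 0}
    - {"x": 0.11,"y": -0.03,"z": 0.4,"rx": 0,"ry": 0,"rz": 0}
    - {"x": 0.14,"y": -0.03,"z": 0.4,"rx": 0,"ry": 0,"rz": 0}
    - {"x": 0.16,"y": -0.04,"z": 0.41,"rx": 0,"ry": 0,"rz": 0}
    - {"x": 0.19,"y": -0.04,"z": 0.42,"rx": 0,"ry": 0,"rz": 0}
    - {"x": 0.21,"y": -0.05,"z": 0.42,"rx": 0,"ry": 0,"rz": 0}
    - {"x": 0.22,"y": -0.05,"z": 0.42,"rx": 0,"ry": 0,"rz": 0}
    - {"x": 0.2,"y": -0.05,"z": 0.32,"rx": 0,"ry": 0,"rz": 0}
    - {"x": 0.21,"y": -0.05,"z": 0.32,"rx": 0,"ry": 0,"rz": 0}
    - {"x": 0,"y": 0,"z": 0,"rx": 0,"ry": 0,"rz": 0}

```text
t: 23.6
eef_pos: [592.7, 208.3, 176.5]
eef_rot: [0.784, 0.621, -0.0, -0.0]
force: [-4.3, 1.9, -4.0]
opening: 10.6
finger_force: 40.0
```

```bash
cat > ang.py <<'E'
from h import *
ex=np.array([.974,-.225]); ey=np.array([.225,.974]); s=ctrl.sense()
ims=[]
for c,o in [('scene',(661.5,191.6)),('top',(656.8,193.9))]:
    im,d=optics.camera(c); ims.append(im); W=world(c,d); q=np.dstack([(W[...,:2]-o)@ex,(W[...,:2]-o)@ey,W[...,2]])
    white=(im.min(2)>110)&(np.ptp(im.astype(int),axis=2)<30)
    L=q[(d>0)&(abs(q[...,1])<100)&(q[...,0]>-80)&(q[...,0]<70)&(q[...,2]>95)&(q[...,2]<230)]
    best=None; rng=np.random.default_rng(0)   # RANSAC line z(x) of the lid's top
    for _ in range(300):
        a,b=L[rng.integers(len(L),size=2)]
        if abs(a[0]-b[0])<40: continue
        k=(b[2]-a[2])/(b[0]-a[0]); n=abs(L[:,2]-a[2]-k*(L[:,0]-a[0]))<3
        if -1<k<.1 and (best is None or n.sum()>best.sum()): best=n
    f=np.polyfit(L[best,0],L[best,2],1); print(c,'lid',len(L),best.sum(),np.arctan(-f[0]),'z at hinge',np.polyval(f,90))
    M=q[(d>0)&(abs(q[...,1]-134)<14)&(q[...,0]<80)&(q[...,0]>-78)&(q[...,2]>85)&(q[...,2]<230)]
    best=None
    for _ in range(300):
        a,b=M[rng.integers(len(M),size=2)]
        if abs(a[0]-b[0])<40: continue
        k=(b[2]-a[2])/(b[0]-a[0]); n=abs(M[:,2]-a[2]-k*(M[:,0]-a[0]))<3
        if -1<k<.0 and (best is None or n.sum()>best.sum()): best=n
    f=np.polyfit(M[best,0],M[best,2],1); print(c,'rod',len(M),best.sum(),np.arctan(-f[0]),'z at hinge',np.polyval(f,90))
print(s['t'],s['eef_pos'],s['force'],s['opening'],s['finger_force'])
E
python3 ang.py
```

```text
scene lid 4481 3792 0.36412461535763435 z at hinge 100.49343149658728
scene rod 298 160 0.4480276674405307 z at hinge 97.0446400299039
top lid 2198 1981 0.3598847358693023 z at hinge 103.93835763046067Traceback (most recent call last):
  File "ang.py", line 18, in <module>
    a,b=M[rng.integers(len(M),size=2)]
          ~~~~~~~~~~~~^^^^^^^^^^^^^^^
  File "numpy/random/_generator.pyx", line 677, in numpy.random._generator.Generator.integers
  File "numpy/random/_bounded_integers.pyx", line 1334, in numpy.random._bounded_integers._rand_int64
ValueError: high <= 0
```

```bash
python3 - <<'E'
from h import *
from scipy.optimize import least_squares as ls
ex=np.array([.974,-.225]); ey=np.array([.225,.974])
def fit(P):
    r=ls(lambda p:P[:,2]-p[0]-p[1]*P[:,0],[150,-.48],loss='soft_l1',f_scale=2).x; return round(float(np.arctan(-r[1])),4),round(float(r[0]+90*r[1]),1)
for f,o in [('scene0',(661.5,191.6)),('scene2',(661.5,191.6)),('scene3',(661.5,191.6)),('top0',(656.8,193.9))]:
    c=f[:-1]; d=np.load(f+'.npy'); W=world(c,d); q=np.dstack([(W[...,:2]-o)@ex,(W[...,:2]-o)@ey,W[...,2]])
    lid=q[(d>0)&(abs(q[...,1])<100)&(q[...,0]>-60)&(q[...,0]<70)&(q[...,2]>92)&(q[...,2]<112)]
    x=q[...,0]; z=q[...,2]; pred=96+np.tan(.45)*(90-x)
    out=[]
    for w in (8,12,18):
        rod=q[(d>0)&(abs(q[...,1]-133)<12)&(x<75)&(x>-75)&(abs(z-pred-4)<w)]
        out.append((len(rod),)+fit(rod))
    print(f,'lid',fit(lid),'rod',out)
E
```

```text
scene0 lid (-0.0022, 101.1) rod [(192, 0.4496, 96.5), (202, 0.4491, 96.4), (211, 0.4482, 96.5)]
scene2 lid (-0.0035, 101.2) rod [(193, 0.449, 96.7), (203, 0.4496, 96.6), (211, 0.4483, 96.7)]
scene3 lid (-0.0041, 101.3) rod [(193, 0.447, 96.8), (201, 0.4464, 96.8), (213, 0.4449, 96.9)]
top0 lid (-0.0027, 103.1) rod [(166, 0.4522, 99.8), (177, 0.4523, 99.8), (189, 0.4524, 99.8)]
```

Request:
apply_moves:
  series:
    - {"x": 0.16,"y": -0.04,"z": 0.22,"rx": 0,"ry": 0,"rz": 0}
    - {"x": 0.16,"y": -0.04,"z": 0.22,"rx": 0,"ry": 0,"rz": 0}
    - {"x": 0.17,"y": -0.04,"z": 0.22,"rx": 0,"ry": 0,"rz": 0}
    - {"x": 0,"y": 0,"z": 0,"rx": 0,"ry": 0,"rz": 0}
    - {"x": 0,"y": 0,"z": 0,"rx": 0,"ry": 0,"rz": 0}

```text
t: 24.32
eef_pos: [601.8, 206.2, 189.3]
eef_rot: [0.784, 0.621, -0.001, -0.001]
force: [-7.1, 1.3, -4.8]
opening: 10.9
finger_force: 40.0
```

```bash
sed -i 's/    M=q/    if c=="top": continue\n    M=q/' ang.py; echo "cv2.imwrite('pics/f%d.png'%int(s['t']*10),np.hstack([cv2.resize(ims[0][120:280,270:430],(400,400)),cv2.resize(ims[0][150:310,130:290],(400,400))]))" >> ang.py; python3 ang.py; ls pics
```

```text
scene lid 4609 3808 0.4401196897549898 z at hinge 101.03528672542373
scene rod 290 159 0.4551062901914481 z at hinge 96.06580479922945
top lid 2207 1937 0.4425720182389233 z at hinge 104.23411169853965
24.325 [601.80933878 206.19037424 189.26826931] [-7.14903798  1.34090444 -4.78195802] 10.874022283137386 39.99578654766083
crop.png
f243.png
h.png
lift.png
placed.png
scene0.png
top0.png
top0v.png
```

Request:
apply_moves:
  series:
    - {"x": 0.06,"y": -0.01,"z": 0.07,"rx": 0,"ry": 0,"rz": 0}
    - {"x": 0,"y": 0,"z": 0,"rx": 0,"ry": 0,"rz": 0}
    - {"x": 0,"y": 0,"z": 0,"rx": 0,"ry": 0,"rz": 0}
    - {"x": 0,"y": 0,"z": 0,"rx": 0,"ry": 0,"rz": 0}
  newtons: 50

```text
t: 24.92
eef_pos: [602.8, 205.9, 190.6]
eef_rot: [0.784, 0.621, -0.001, -0.001]
force: [-6.2, 0.2, -3.5]
opening: 10.6
finger_force: 50.0
```

```bash
python3 ang.py; ls pics/f*
```

```text
scene lid 4634 3783 0.4488398625812865 z at hinge 100.91715812958861
scene rod 293 170 0.4508731201455588 z at hinge 96.61401621621798
top lid 2188 1924 0.45143262851101157 z at hinge 104.33404512632058
24.925 [602.84312987 205.93487986 190.55791737] [-6.23675601  0.17090477 -3.49691709] 10.610210091140996 49.99551057815552
pics/f243.png
pics/f249.png
```

View pics/f249.png

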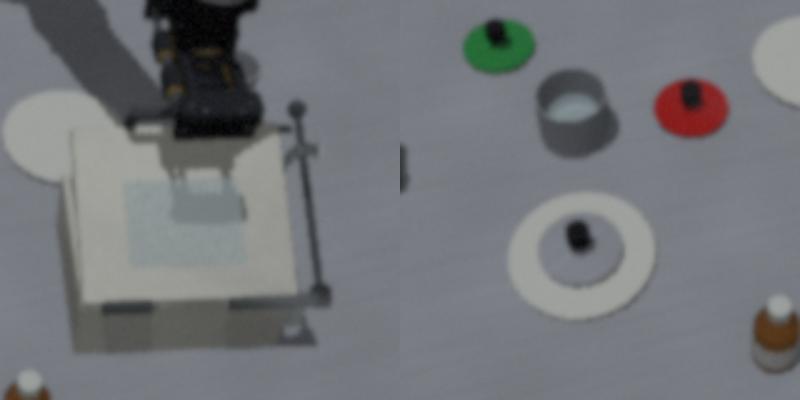

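The lid is raised parallel with the rod (left crop, ball at (297,108)) and the gripper holds its bar. In the right crop the cover sits centred on the plate at (580,245) and the canister stands open at (572,110).

```bash
python3 -c "
from cell import job
print(job.hand_in())"
```

```text
the job is handed in; nothing more can be done
None
```

I handed the job in: the cover is flat and knob up within about 1 mm of the plate's centre, and the gripper is holding the lid at about 0.45 rad, level with the marker rod; no result came back from the judging.

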